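# Release the eccentric cam and close the tube feeder slide

## Robot

A 6-joint arm with a two-finger parallel gripper is mounted at the origin on a cart in front of the work surface, level with it; the furniture and walls round the work are solid. World frame = base frame: x ahead of the robot, y to its left, z up, the work surface at z = 0. Lengths are in m, angles in rad, forces in N, time in s.
With the tool pointing down it reaches from about 0.35 to 0.725 m from the base axis. Payload 4.3 kg.
Tool frame: the origin (TCP) lies midway between the tips of the shut fingers; the grasp point (between the pads) lies behind it (robot.grip_depth is the z of the grasp point in the tool frame, in m); z points along the fingers, y is the line along which they close (so a half turn about z gives the same grasp; the last joint's range is limited). The gripper opens to 85 mm and grips with 20 to 120 N. Pads are 22 mm wide; open, the fingers measure 114 mm over their backs; the gripper's body (76 mm by 85 mm) begins 54 mm behind the grasp point. The pads swing forward as they close: fully open they stand 13 mm farther back than shut.
Start: joints at [-1.338, 0.377, 0.081, 1.274, 0, 1.46], TCP at [0.193, -0.542, 0.231] pointing down, gripper open.
Joint ranges: [-2.72, 2.72], [-0.84, 1.66], [-1.02, 1.22], [-1.77, 2.12], [-1.37, 1.28], [-3.14, 3.14]. Speed limits (rad/s): [2.57, 2.57, 3.14, 3.14, 3.14, 3.14].

## Interface

Orientations are given as a rotation vector (axis times angle).
In Python, from rig import robot, eoat, kin, read_camera, sign_off, finder, get_time_s, get_q, get_qd, get_effort, get_eef_pos, get_orientation, get_ft_force, get_ft_torque, get_grip_width, get_gripper_force gives the robot as it stands. The module is installed in compiled form; this text tells all that it offers. Calls block until the motion is done:
- robot.move_ptp(position, orientation): joint-space move of the TCP to a pose.
- robot.servo_line(position, orientation=None, max_speed=0.15, until_force=None): straight line of the TCP; orientation=None keeps the orientation; max_speed is the mean speed in m/s. With until_force (N) it stops when the force on the tool has changed by that much, and returns True; else False.
- robot.move_joints(angles): joint-space move.
- eoat.gripper_to(opening, newtons=None): finger opening in m; newtons is the grip in N (None keeps the last); returns when the fingers have stopped.
- robot.dwell(seconds).
- kin.ik(position, orientation): joint angles nearest the present ones, or None.
- read_camera(name): name is "scene" or "top" or "wrist"; returns a dict with "pixels" (384x512x3 uint8, red, green, blue), "intrinsics" (3x3 intrinsics, pixels), "view" (4x4, takes a point from world to camera coordinates); the wrist camera has in their place "hand_eye" (4x4, takes a point from camera to tool coordinates, whose origin is the TCP and whose axes are the flange's). Camera axes: x right, y up, looking along -z (the intrinsics and any distortion apply to the point x, -y, -z); pixel columns grow to the right and rows downward; lengths in m; the calibration is good to about 2 mm. A picture is of the moment at which its call begins: read the wrist's pose just before it. There is no depth.
A pose or a line that the arm cannot do raises robot.MotionError and nothing moves.
- sign_off(): hands the job in; it is judged then, once.
Trained networks look in the newest picture that a camera, given by its name, has taken for a name from the list of things; names that differ only in an ending like _2 or _b are one class to them, and where a whole thing is asked for, a point or a joint stands for the part that bears it (a point fixed in the world has none). Each returns a list of dicts, best first, with "score" (0 to 1); they miss things now and then, are a little off and sometimes report something else, mostly with a low value. They report only what shows in the picture. A call takes as long as a camera call.
- finder.cut_out(query, camera): "region" (384x512 bool, what is visible of it) and "box" ([left, top, right, bottom] in pixels, round what is visible of it).
Readings, each from a call of its own:
- get_time_s(): time.
- get_q(): joint angles.
- get_qd(): joint speeds.
- get_effort(): joint torques, N m.
- get_eef_pos(): TCP position.
- get_orientation(): TCP orientation.
- get_ft_force(): force on the tool from outside, world axes, zero at the start.
- get_ft_torque(): the same for the moment, N m.
- get_grip_width(): finger opening in m.
- get_gripper_force(): force on a finger pad.
Only numpy, scipy, OpenCV 4.12 (cv2) and the standard library are available. Lean on these libraries where they do the work, as an engineer would, in place of code of your own. Each camera call takes 0.05 s, during which the arm holds its last target. There are 200 camera calls.

## Task

Using only pushes of the fingertips, first push the upright pin of the feeder's eccentric cam round until the cam's low point faces the roller of the follower slide (the pin then points straight away from the slide), and only then push the slide forward by its upright rear plate until it is fully home against its stops. Push gently and do not grip anything; the sample tube stays lying in the slide's cradle, the cam stays at its low point, and the loose things round the feeder stay where they are.

Things in the scene. Friction and masses are not known exactly. Their poses are not given: they have to be found in the camera images.
- feeder: Fixed tube feeder: aluminium base 300 x 130 x 12 mm with a slide at one end and an eccentric cam at the other. Origin: centre of its underside; +x is the slide's forward direction, towards the cam (roughly the robot's left), +z up. Two black light-barrier posts at x = -35, y = +-60 mm rise to z = 62 mm; rails and stops stay below z = 28 mm.
- cam (a joint): Cam angle about its upright axle (rad, counter-clockwise from above, stops at +-3.6). 0: high lobe and pin point at the roller (feeder -x), slide blocked; +3.14 or -3.14: low point faces the roller, pin points away (feeder +x). Starts between -1.1 and 1.1; turns either way, stays where left. The pin needs about 4 N to move.
- cam_axis (a point): Top of the cam's axle screw, a dark disc of 18 mm diameter: feeder x = 85, y = 0, z = 36 mm. The cam is a steel disc of 80 mm diameter, 14 mm thick, its top at z = 30 mm, mounted 18 mm off centre: its rim is 58 mm from the axle at the high lobe and 22 mm at the low point.
- cam_pin (a point): Top centre (z = 78 mm) of the upright black pin on the cam's high lobe: a free-running sleeve 14 mm in diameter from z = 35 to 78 mm, 42 mm from the axle. Pushed sideways it swings the cam round the axle. In feeder axes it lies from the axle in the direction (-cos q, -sin q), q being the cam joint.
- slide (a joint): Travel of the follower slide along feeder +x (m): 0 at the start, pulled back; 0.040 fully home against the stops; it stays where left; about 3 N of friction. With the cam's high lobe in the way the roller meets the cam before the slide is home; within about 0.58 rad of the low point it can go home.
- push_plate (a point): Middle of the rear (feeder -x) face of the slide's upright rear plate, at z = 47 mm; the plate is 60 mm wide (y), 6 mm thick and reaches from z = 13 to 67 mm. It is spring-mounted on the slide: above 6 N it yields forward, 10 mm at 21 N, so push on until the slide itself is home. At the start it lies at feeder x = -99 mm. Bare base (top z = 12 mm) for 51 mm behind it.
- roller (a point): Centre of the slide's nose roller (20 mm diameter, z = 19 to 29 mm), which faces the cam; 110 mm ahead of the unpressed push plate's rear face.
- cradle (a point): Middle of the floor of the slide's tube cradle (z = 27 mm), a trough 21 x 86 mm along feeder y with walls up to z = 40 mm; 36 mm ahead of the push plate's rear face. It moves with the slide.
- feed_tube: Loose sample tube with a purple cap, 16 mm in diameter, 78 mm long, lying across the slide in the cradle; origin in the middle of its underside. Not to be lifted or knocked out.
- lab_timer: Loose bystander: white timer 64 x 68 x 19 mm lying beside the feeder on the robot's side; origin under its centre.
- forceps: Loose bystander: steel forceps 15 x 139 x 9 mm lying along the far side of the feeder; origin under its centre.
- capillary_vial: Loose bystander: slim upright vial with a red cap, 21 mm in diameter, 92 mm high, standing left of and beyond the feeder; origin under its centre.
- white_tape: Loose bystander: roll of white tape, 73 mm in diameter, 25 mm high, lying right of and beyond the feeder; origin under its centre.

How it is judged:
On the way, in this order (a step that is already met when the one before it is completed fails the run):
1. the cam's low point is turned to face the roller while the slide is still back ((value of joint cam above 2.642 rad or value of joint cam below -2.642 rad) and value of joint slide below 0.012 m), for 0.2 s.
2. the slide is pushed fully home with the cam at its low point ((value of joint cam above 2.542 rad or value of joint cam below -2.542 rad) and value of joint slide above 0.037 m), for 0.2 s.
At the end, for the whole second after the job is handed in: The cam's low point faces the roller within 0.6 rad, the slide is home within 3 mm, the sample tube lies at rest in its cradle (within 12 mm of its middle), the bystanders are within 30 mm of where they stood and the vial is upright (all of step 2 and distance between feed_tube and cradle below 0.012 m and linear speed of feed_tube below 0.02 m/s and distance of each of lab_timer, forceps, capillary_vial, white_tape from where it was at the start of the episode below 0.03 m and angle between capillary_vial's own z axis and vertical below 0.3 rad); the robot touches nothing.
It fails at once if the slide is pushed forward by more than 12 mm while the cam is not at its low point (within 0.65 rad) (value of joint slide above 0.012 m and not (value of joint cam above 2.492 rad or value of joint cam below -2.492 rad)).
It fails at once if the sample tube is lifted or leaves its cradle (height (world z) of feed_tube above 0.045 m or distance between feed_tube and cradle above 0.02 m).
It fails at once if the cam or its pin is gripped or pressed with more than 38 N (contact force between the fingers and cam above 38 N).
It fails at once if the slide is gripped or pressed with more than 38 N (contact force between the fingers and slide above 38 N).
It fails at once if a loose bystander is moved by more than 30 mm (distance of any of lab_timer, forceps, capillary_vial, white_tape from where it was at the start of the episode above 0.03 m).
It also fails if it takes over 54 s, if anything falls off the work surface, if the arm or the gripper's body presses on something with over 40 N, if the wrist force passes 120 N, or if a joint passes its speed limit or range.

## Working session

There is one attempt and no reset: what is moved stays moved. The work goes in short steps, each a Python script; the robot and the scene stay as the last script left them, time stands still between calls to the robot, and variables do not carry over. Pictures are saved under pics/ and viewed, at most 10 in all, crops included, and the job is handed in when it is done.

```bash
mkdir -p pics
cat > h.py <<'E'
import numpy as np, cv2
from rig import *
def ray(c,u,v):
    K=c["intrinsics"];V=c["view"]
    d=np.array([(u-K[0,2])/K[0,0],-(v-K[1,2])/K[1,1],-1.])
    R=V[:3,:3];return -R.T@V[:3,3],R.T@d
def at_z(c,u,v,z):
    o,d=ray(c,u,v);return o+d*(z-o[2])/d[2]
def proj(c,p):
    q=c["view"][:3,:3]@np.array(p)+c["view"][:3,3];K=c["intrinsics"]
    return K[0,0]*q[0]/-q[2]+K[0,2],-K[1,1]*q[1]/-q[2]+K[1,2]
def save(c,n): cv2.imwrite("pics/"+n,c["pixels"][:,:,::-1])
E
python3 - <<'E'
from h import *
zs=dict(feeder=.012,cam=.03,cam_axis=.036,cam_pin=.078,slide=.04,push_plate=.067,roller=.029,cradle=.04,feed_tube=.04,lab_timer=.019,forceps=.009,capillary_vial=.092,white_tape=.025)
for cam in("top","scene"):
    c=read_camera(cam);save(c,cam+"0.png");print(cam,c["intrinsics"].tolist(),(-c["view"][:3,:3].T@c["view"][:3,3]).round(3))
    for k in zs:
        for r in finder.cut_out(k,cam)[:1]:
            v,u=np.nonzero(r["region"]);print(k,round(r["score"],2),np.round(r["box"]),u.mean().round(1),v.mean().round(1),at_z(c,u.mean(),v.mean(),zs[k]).round(3))
print(get_time_s(),get_orientation(),robot.grip_depth)
E
```

```text
top [[424.52275396034435, 0.0, 259.0152361885533], [0.0, 424.52275396034435, 190.79264283245857], [0.0, 0.0, 1.0]] [ 0.28  -0.005  1.186]
feeder 0.84 [210. 164. 323. 231.] 265.6 196.6 [0.525 0.003 0.012]
cam 0.86 [226. 172. 258. 204.] 242.4 188.0 [0.54 0.07 0.03]
cam_axis 0.84 [214. 164. 321. 228.] 265.6 196.4 [0.521 0.003 0.036]
cam_pin 0.9 [228. 171. 256. 201.] 242.7 187.9 [0.53  0.066 0.078]
slide 0.65 [260. 180. 302. 219.] 284.6 198.6 [ 0.518 -0.049  0.04 ]
push_plate 0.46 [300. 190. 304. 207.] 300.0 202.1 [ 0.507 -0.09   0.067]
roller 0.87 [260. 181. 304. 220.] 286.3 199.4 [ 0.519 -0.055  0.029]
cradle 0.61 [259. 179. 304. 215.] 283.8 199.4 [ 0.516 -0.047  0.04 ]
lab_timer 0.66 [266. 231. 295. 258.] 280.2 242.4 [ 0.399 -0.048  0.019]
capillary_vial 0.54 [144. 125. 155. 140.] 148.9 131.3 [0.661 0.336 0.092]
white_tape 0.63 [373. 152. 400. 177.] 387.1 163.5 [ 0.649 -0.332  0.025]
scene [[439.24580015816633, 0.0, 249.40541492051653], [0.0, 439.24580015816633, 193.47638456943673], [0.0, 0.0, 1.0]] [-0.215  0.841  0.91 ]
feeder 0.79 [205. 181. 295. 246.] 249.8 210.6 [0.524 0.016 0.012]
cam 0.93 [224. 193. 250. 223.] 234.3 212.6 [0.54  0.072 0.03 ]
cam_axis 0.55 [207. 178. 296. 244.] 249.5 210.4 [0.506 0.038 0.036]
cam_pin 0.92 [218. 200. 246. 224.] 234.4 212.8 [0.498 0.115 0.078]
slide 0.56 [246. 180. 280. 210.] 264.9 196.3 [ 0.512 -0.046  0.04 ]
push_plate 0.53 [267. 180. 278. 198.] 272.6 187.7 [ 0.5   -0.07   0.067]
roller 0.97 [247. 182. 277. 210.] 264.7 195.9 [ 0.524 -0.059  0.029]
cradle 0.79 [243. 179. 279. 212.] 264.7 195.7 [ 0.515 -0.048  0.04 ]
feed_tube 0.38 [257. 191. 273. 196.] 265.3 194.4 [ 0.518 -0.055  0.04 ]
lab_timer 0.8 [279. 207. 304. 229.] 291.9 217.6 [ 0.395 -0.037  0.019]
forceps 0.61 [215. 187. 245. 205.] 231.8 193.8 [ 0.634 -0.015  0.009]
white_tape 0.82 [276. 146. 295. 161.] 284.9 153.9 [ 0.638 -0.317  0.025]
1.4 [3.09547895e+00 5.35770118e-01 8.96241623e-06] -0.0187
```

View pics/top0.png

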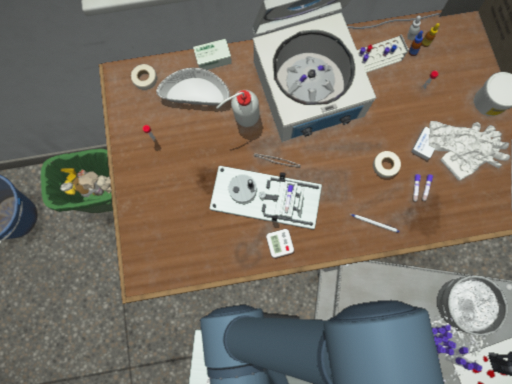

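View pics/scene0.png

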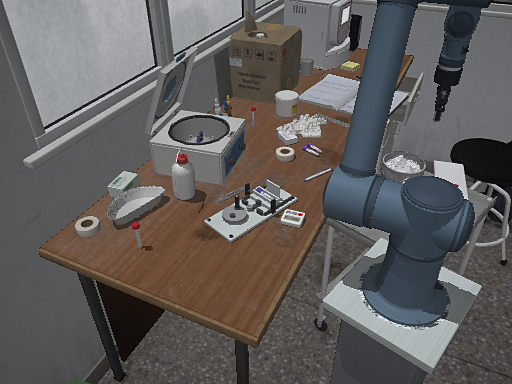

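The top view shows the feeder at pixels (210–323, 164–231). The cam axle is at about (241,188), and the pin is at about (252,186), facing the roller. I'll shut the fingers and take a closer look with the wrist camera.

```bash
cat >> h.py <<'E'
from scipy.spatial.transform import Rotation as Ro
def down(yaw): # tool x at world angle yaw, z down
    return (Ro.from_euler('z',yaw)*Ro.from_euler('x',np.pi)).as_rotvec()
def wrist():
    p=np.array(get_eef_pos());R=Ro.from_rotvec(get_orientation()).as_matrix()
    c=dict(read_camera("wrist"));T=np.eye(4);T[:3,:3]=R;T[:3,3]=p
    c["view"]=np.linalg.inv(T@np.array(c["hand_eye"]));return c
E
python3 - <<'E'
from h import *
c=wrist();print(np.round(c["hand_eye"],3).tolist(),c["intrinsics"][0,0], [k for k in c])
eoat.gripper_to(0.0,20)
o=get_orientation();print(Ro.from_rotvec(o).as_matrix().round(2).tolist())
for yaw in np.arange(-3,3.2,.5):
    for p in([.45,0,.28],[.53,.05,.1]):
        q=kin.ik(p,down(yaw)); print(round(yaw,1),p,None if q is None else np.round(q,2))
E
```

```text
[[0.0, 0.955, 0.297, 0.076], [1.0, -0.0, 0.0, -0.001], [0.0, 0.297, -0.955, -0.142], [0.0, 0.0, 0.0, 1.0]] 327.9903430350762 ['pixels', 'intrinsics', 'hand_eye', 'view']
[[0.94, 0.34, 0.0], [0.34, -0.94, -0.0], [0.0, 0.0, -1.0]]
-3.0 [0.45, 0, 0.28] [-0.14  0.11 -0.14  1.32  0.   -0.28]
-3.0 [0.53, 0.05, 0.1] [-0.03  0.37 -0.28  0.92  0.   -0.17]
-2.5 [0.45, 0, 0.28] [-0.14  0.11 -0.14  1.32  0.   -0.78]
-2.5 [0.53, 0.05, 0.1] [-0.03  0.37 -0.28  0.92  0.   -0.67]
-2.0 [0.45, 0, 0.28] [-0.14  0.11 -0.14  1.32  0.   -1.28]
-2.0 [0.53, 0.05, 0.1] [-0.03  0.37 -0.28  0.92  0.   -1.17]
-1.5 [0.45, 0, 0.28] [-0.14  0.11 -0.14  1.32  0.   -1.78]
-1.5 [0.53, 0.05, 0.1] [-0.03  0.37 -0.28  0.92  0.   -1.67]
-1.0 [0.45, 0, 0.28] [-0.14  0.11 -0.14  1.32  0.   -2.28]
-1.0 [0.53, 0.05, 0.1] [-0.03  0.37 -0.28  0.92  0.   -2.17]
-0.5 [0.45, 0, 0.28] [-0.14  0.11 -0.14  1.32  0.   -2.78]
-0.5 [0.53, 0.05, 0.1] [-0.03  0.37 -0.28  0.92  0.   -2.67]
0.0 [0.45, 0, 0.28] [-0.14  0.11 -0.14  1.32  0.    3.  ]
0.0 [0.53, 0.05, 0.1] [-0.03  0.37 -0.28  0.92  0.    3.12]
0.5 [0.45, 0, 0.28] [-0.14  0.11 -0.14  1.32  0.    2.5 ]
0.5 [0.53, 0.05, 0.1] [-0.03  0.37 -0.28  0.92  0.    2.62]
1.0 [0.45, 0, 0.28] [-0.14  0.11 -0.14  1.32  0.    2.  ]
1.0 [0.53, 0.05, 0.1] [-0.03  0.37 -0.28  0.92  0.    2.12]
1.5 [0.45, 0, 0.28] [-0.14  0.11 -0.14  1.32  0.    1.5 ]
1.5 [0.53, 0.05, 0.1] [-0.03  0.37 -0.28  0.92  0.    1.62]
2.0 [0.45, 0, 0.28] [-0.14  0.11 -0.14  1.32  0.    1.  ]
2.0 [0.53, 0.05, 0.1] [-0.03  0.37 -0.28  0.92  0.    1.12]
2.5 [0.45, 0, 0.28] [-0.14  0.11 -0.14  1.32  0.    0.5 ]
2.5 [0.53, 0.05, 0.1] [-0.03  0.37 -0.28  0.92  0.    0.62]
3.0 [0.45, 0, 0.28] [-0.14  0.11 -0.14  1.32  0.    0.  ]
3.0 [0.53, 0.05, 0.1] [-0.03  0.37 -0.28  0.92  0.    0.12]
```

Run:
```python
from h import *
robot.move_ptp([.47,0.0,.27],down(np.pi))
c=wrist();save(c,"w1.png");print(c["view"].tolist(),c["intrinsics"].tolist(),get_time_s())
zs=dict(feeder=.012,cam=.03,cam_pin=.078,push_plate=.067,slide=.04,feed_tube=.043)
for k in zs:
    for r in finder.cut_out(k,"wrist")[:1]:
        v,u=np.nonzero(r["region"]);print(k,round(r["score"],2),np.round(r["box"]),u.mean().round(1),v.mean().round(1),at_z(c,u.mean(),v.mean(),zs[k]).round(3))
```

```text
[[0.001026715141261237, 0.9999994164192477, -0.0003361802828476708, -0.00024502168437676977], [-0.9554815504429904, 0.000881818052915429, -0.2950495367899786, 0.49830490745698786], [-0.29504906815490545, 0.0006241458847280731, 0.955481898218295, -0.2775464071345745], [0.0, 0.0, 0.0, 1.0]] [[327.9903430350762, 0.0, 255.05347551413712], [0.0, 327.9903430350762, 194.8000817165847], [0.0, 0.0, 1.0]] 4.45
feeder 0.65 [141. 136. 382. 261.] 258.3 196.0 [0.519 0.004 0.012]
cam 0.66 [282. 182. 345. 243.] 311.9 213.8 [0.537 0.07  0.03 ]
cam_pin 0.7 [280. 182. 344. 246.] 312.0 213.6 [0.519 0.062 0.078]
push_plate 0.85 [173. 171. 188. 233.] 177.9 201.1 [ 0.508 -0.086  0.067]
slide 0.88 [171. 160. 275. 240.] 212.1 198.6 [ 0.514 -0.051  0.04 ]
feed_tube 0.69 [201. 169. 211. 235.] 206.6 202.4 [ 0.518 -0.058  0.043]
```

View pics/w1.png

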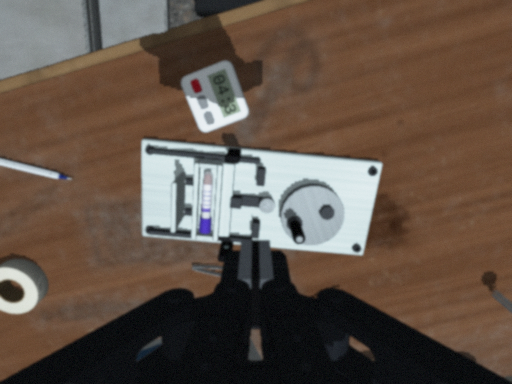

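The wrist picture has the far side at the bottom. The axle is at about (327,211), the pin top at about (300,238), and the feeder corners at about (143,138), (382,161), (365,255) and (142,237).

Run:
```python
from h import *
c=wrist()
from scipy.optimize import least_squares
corn=[at_z(c,u,v,.012)[:2] for u,v in[(143,138),(382,161),(365,255),(142,237)]]
loc=np.array([[-.15,.065],[.15,.065],[.15,-.065],[-.15,-.065]])
def T(x,l):
    a=x[2];return x[:2]+l@np.array([[np.cos(a),np.sin(a)],[-np.sin(a),np.cos(a)]])
ax=at_z(c,327,211,.036);pin=at_z(c,300,238,.078)
s=least_squares(lambda x:np.r_[(T(x,loc)-corn).ravel(),3*(T(x,np.array([.085,0]))-ax[:2])],[.52,0,1.4],loss='linear')
x=s.x;print(x,np.round(corn,3).tolist(),s.fun.round(4),ax,pin)
Rt=np.array([[np.cos(x[2]),np.sin(x[2])],[-np.sin(x[2]),np.cos(x[2])]])
f=lambda p:Rt@(np.array(p)[:2]-x[:2])
d=f(pin)-f(ax);print("pin rel",d,np.hypot(*d),"q",np.arctan2(-d[1],-d[0]))
# redraw projected
im=c["pixels"][:,:,::-1].copy();q=np.arctan2(-d[1],-d[0])
fp=lambda a,b,z:tuple(int(round(k)) for k in proj(c,[*T(x,np.array([a,b])),z]))
for p in[(-.15,.065,.012),(.15,.065,.012),(.15,-.065,.012),(-.15,-.065,.012),(.085,0,.036),(.085-.042*np.cos(q),-.042*np.sin(q),.078),(-.099,.03,.067),(-.099,-.03,.067),(-.035,.06,.062),(-.035,-.06,.062)]:
    cv2.circle(im,fp(*p),1,(0,0,255),-1)
cv2.imwrite("pics/ov.png",cv2.resize(im[120:270,130:400],None,fx=2.9,fy=2.9,interpolation=cv2.INTER_CUBIC))
```

```text
[0.52379827 0.00372256 1.48146301] [[0.446, -0.136], [0.474, 0.157], [0.603, 0.149], [0.576, -0.15]] [ 0.0001 -0.0042 -0.0015  0.0017 -0.0011 -0.0016 -0.0012 -0.0012  0.0012
  0.0017] [0.53096947 0.08780148 0.036     ] [0.54758329 0.05006174 0.078     ]
pin rel [-0.03610705 -0.0199145 ] 0.041234776235005745 q 0.5040251645884326
```

View pics/ov.png

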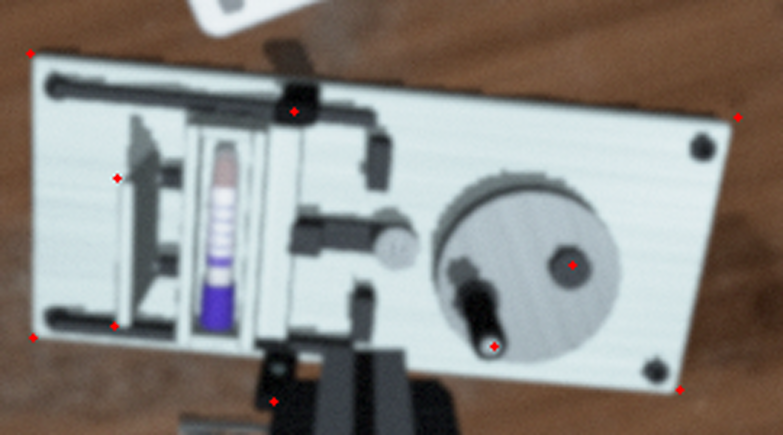

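The overlay lands within about 2 mm on the axle, pin, plate and corners, and q is about 0.50. I'll push the pin counter-clockwise on an arc about the axle.

```bash
cat >> h.py <<'E'
F=np.array([0.5238,0.0037]);YF=1.4815
def W(a,b,z): return [F[0]+np.cos(YF)*a-np.sin(YF)*b,F[1]+np.sin(YF)*a+np.cos(YF)*b,z]
E
python3 - <<'E'
from h import *
A=np.array([.085,0]);q0=.504
def pose(q,d,z=.046):
    t=np.array([np.sin(q),-np.cos(q)]);p=A-.042*np.array([np.cos(q),np.sin(q)])-d*t
    return W(*p,z),down(YF+q-np.pi/2)
robot.move_ptp(*pose(q0,.034,.12))
robot.servo_line(*pose(q0,.034),max_speed=.1)
hit=robot.servo_line(*pose(q0,.005),max_speed=.03,until_force=2.5)
p=np.array(get_eef_pos());d=np.linalg.norm(p[:2]-np.array(pose(q0,0)[0][:2]));print(hit,d,get_ft_force(),get_time_s())
if hit:
    base=get_ft_force(); 
    for q in np.linspace(q0,3.12,18)[1:]:
        h=robot.servo_line(*pose(q,d),max_speed=.05,until_force=18)
        f=np.array(get_ft_force()); print(round(q,2),h,f.round(1))
        if h: break
print(get_time_s())
c=wrist();save(c,"w2.png")
E
```

```text
True 0.016258436815014175 [-0.4648822  -0.80585885 -0.00580103] 8.7167
0.66 False [-2.  -0.7 -1.5]
0.81 False [-2.  -2.5 -2.2]
0.97 False [-2.3 -2.1 -1.5]
1.12 False [-1.6 -2.  -0.9]
1.27 False [-1.1 -2.4 -1.5]
1.43 False [ 0.7 -2.  -1. ]
1.58 False [ 0.2 -2.  -1.5]
1.74 False [ 0.4 -2.5 -0.7]
1.89 False [ 1.1 -2.2  0. ]
2.04 False [ 0.1 -1.7 -0.9]
2.2 False [ 1.9 -1.1  0.3]
2.35 False [ 1.5 -1.9 -0.5]
2.5 False [ 2.3 -0.9  0.9]
2.66 False [ 2.5 -1.6  0.4]
2.81 False [ 1.9 -0.8  1.5]
2.97 False [ 2.4 -0.5  1.6]
3.12 False [ 1.2 -0.6  1.7]
13.8333
```

Run:
```python
from h import *
p=np.array(get_eef_pos())
t=Ro.from_rotvec(get_orientation()).as_matrix()[:,0]
robot.servo_line(p-.02*t,max_speed=.1)
p=np.array(get_eef_pos());robot.servo_line([p[0],p[1],.15],max_speed=.2)
robot.move_ptp([.47,0.0,.27],down(np.pi))
c=wrist();im=c["pixels"][:,:,::-1].copy()
for w in[W(.085,0,.036),W(.127,0,.078),W(-.099,.03,.067),W(-.099,-.03,.067)]:
    cv2.circle(im,tuple(int(round(k)) for k in proj(c,w)),1,(0,0,255),-1)
cv2.imwrite("pics/w3.png",cv2.resize(im[120:270,130:400],None,fx=2.9,fy=2.9,interpolation=cv2.INTER_CUBIC));print(get_time_s())
```

```text
15.7667
```

View pics/w3.png

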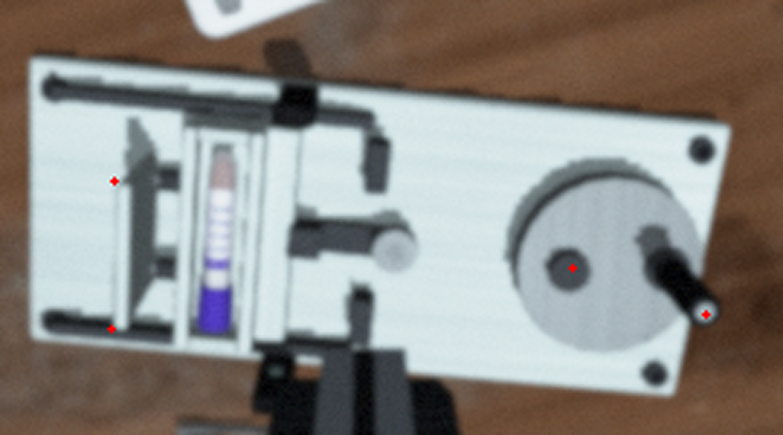

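The pin top sits on the predicted point for q = π (crop pixel 706,312), and the slide and tube have not moved. Next I'll push the plate.

Run:
```python
from h import *
o=down(YF);fx=lambda:(np.array(get_eef_pos())[:2]-F)@[np.cos(YF),np.sin(YF)]
robot.move_ptp(W(-.132,0,.14),o)
robot.servo_line(W(-.132,0,.042),o,max_speed=.1)
h=robot.servo_line(W(-.095,0,.042),o,max_speed=.03,until_force=2); print(h,fx(),np.round(get_ft_force(),1)); x0=fx()
h=robot.servo_line(W(-.045,0,.042),o,max_speed=.03,until_force=13); print(h,fx(),fx()-x0,np.round(get_ft_force(),1))
robot.dwell(.3);print(np.round(get_ft_force(),1),get_time_s())
```

```text
True -0.10918094118821361 [-0.1  0.5  0.6]
True -0.06809601678661266 0.041084924401600956 [ -2.4 -10.5   2.5]
[-0.9 -9.6  2.3] 20.7083
```

Run:
```python
from h import *
o=down(YF);fx=lambda:(np.array(get_eef_pos())[:2]-F)@[np.cos(YF),np.sin(YF)]
for i in range(3):
    b=fx();h=robot.servo_line(W(b+.0022,0,.042),o,max_speed=.01,until_force=8);robot.dwell(.2)
    f=np.array(get_ft_force());print(h,fx(),f.round(1))
    if -f[1]>15: break
robot.servo_line(W(-.115,0,.042),o,max_speed=.06)
robot.servo_line(W(-.115,0,.15),o,max_speed=.15)
robot.move_ptp([.47,0.0,.27],down(np.pi))
c=wrist();im=c["pixels"][:,:,::-1].copy()
for w in[W(.085,0,.036),W(.127,0,.078),W(-.059,.03,.067),W(-.059,-.03,.067)]:
    cv2.circle(im,tuple(int(round(k)) for k in proj(c,w)),1,(0,0,255),-1)
cv2.imwrite("pics/w4.png",cv2.resize(im[120:270,130:400],None,fx=2.9,fy=2.9,interpolation=cv2.INTER_CUBIC));print(get_time_s())
```

```text
True -0.07040068211125912 [-0.8 -6.8  1.8]
False -0.06933344434884138 [-2.1 -7.8 -3.9]
False -0.06863412400396834 [-2.8 -9.  -4. ]
25.4833
```

View pics/w4.png

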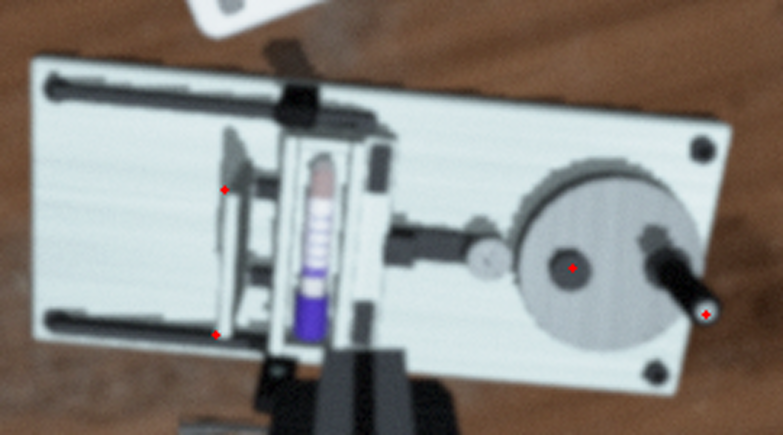

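The pin is still on its mark, the plate is at the predicted home place (crop x ≈ 220), and the slide nose sits against the stops. I'll measure the travel from the tube patch in the two pictures.

Run:
```python
from h import *
a=cv2.imread("pics/w3.png");b=cv2.imread("pics/w4.png");c=wrist()
for (x0,y0,x1,y1),z in [((192,140,240,335),.040),((372,225,420,275),.029)]:
    r=cv2.matchTemplate(b,a[y0:y1,x0:x1],cv2.TM_CCOEFF_NORMED);_,s,_,m=cv2.minMaxLoc(r)
    P=lambda x,y:at_z(c,(x+.5)/2.9-.5+130,(y+.5)/2.9-.5+120,z)
    d=P(*m)-P(x0,y0);print(s,m,np.linalg.norm(d),d)
```

```text
0.922690212726593 (289, 149) 0.038760710254490065 [0.00370011 0.0385837  0.        ]
0.8752551674842834 (463, 234) 0.03870880048606918 [4.01970999e-03 3.84995216e-02 5.55111512e-17]
```

It measures about 38.7 mm, which is near home but close to the 37 mm limit, and there is time left. I'll give it one firmer push, still well under 38 N, and compare.

Run:
```python
from h import *
o=down(YF);fx=lambda:(np.array(get_eef_pos())[:2]-F)@[np.cos(YF),np.sin(YF)]
robot.move_ptp(W(-.115,0,.14),o)
robot.servo_line(W(-.115,0,.042),o,max_speed=.1)
h=robot.servo_line(W(-.045,0,.042),o,max_speed=.025,until_force=19);print(h,fx(),np.round(get_ft_force(),1))
robot.dwell(.3);print(fx(),np.round(get_ft_force(),1))
robot.servo_line(W(-.115,0,.042),o,max_speed=.06)
robot.servo_line(W(-.115,0,.15),o,max_speed=.15)
robot.move_ptp([.47,0.0,.27],down(np.pi))
c=wrist();im=c["pixels"][:,:,::-1];cv2.imwrite("pics/w5.png",cv2.resize(im[120:270,130:400],None,fx=2.9,fy=2.9,interpolation=cv2.INTER_CUBIC))
a=cv2.imread("pics/w3.png");b=cv2.imread("pics/w5.png")
for (x0,y0,x1,y1),z in [((192,140,240,335),.040),((372,225,420,275),.029)]:
    r=cv2.matchTemplate(b,a[y0:y1,x0:x1],cv2.TM_CCOEFF_NORMED);_,s,_,m=cv2.minMaxLoc(r)
    P=lambda x,y:at_z(c,(x+.5)/2.9-.5+130,(y+.5)/2.9-.5+120,z)
    print(s,m,np.linalg.norm(P(*m)-P(x0,y0)))
print(get_time_s())
```

```text
True -0.06539877993994965 [ -2.1 -13.4   2.3]
-0.06597265106623601 [ -1.8 -13.9   2.1]
0.9218432903289795 (289, 149) 0.03875840636609375
0.8688597083091736 (463, 234) 0.03870637814343439
33.6417
```

View pics/w5.png

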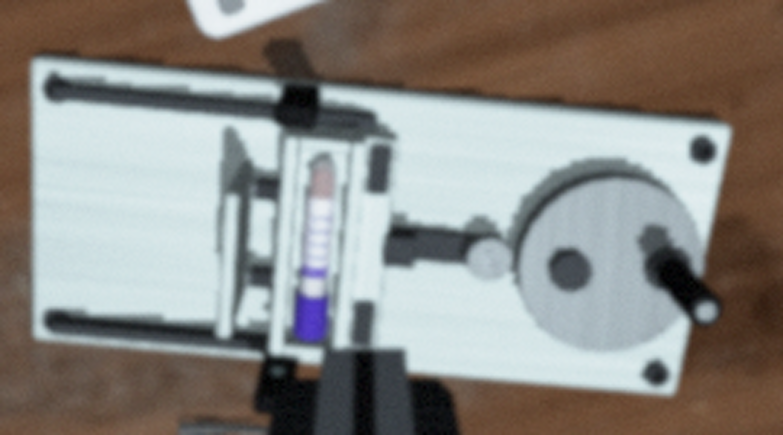

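The slide did not move under the firmer push, so it is against its stops. The tube lies in the cradle and the cam still has its low point facing the roller. Handing in.

```bash
python3 -c "
from rig import *
print(sign_off())"
```

```text
the job is handed in; nothing more can be done
None
```

I turned the cam's low point to the roller, then pushed the slide home against its stops; it measured about 38.7 mm of travel and did not move under a firmer second push. The tube is still in its cradle, and the job was handed in at about 34 s (no verdict was shown). I did not check the bystanders separately at the end.

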